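# Set up the cup-size display

## Task

The four white handle-less cups are the samples that show guests our cup sizes. Line them up in order of size on the oak display board, each standing upright and fully seated in the recess that fits its foot (the smallest was put back in the largest recess by mistake). Knock no cup over, and leave the toothpick glass and the salt shaker that stand among them where they are.

Things in the scene. Friction and masses are not known exactly. Their poses are not given: they have to be found in the camera images.
- cup_smallest: the smallest of four round white handle-less stoneware cups, open at the top: 56 mm high, 44 mm across the rim (nearly as wide over its upper half, so it can be gripped there from above, across the outside), narrowing to a 26 mm foot 10 mm high with a bevelled edge; wall 3.5 mm. Origin: centre of its underside, z up through the mouth; it is the same all round, so its yaw is of no account
- cup_second: the second smallest of four round white handle-less stoneware cups, open at the top: 70 mm high, 51 mm across the rim (nearly as wide over its upper half, so it can be gripped there from above, across the outside), narrowing to a 36 mm foot 10 mm high with a bevelled edge; wall 3.5 mm. Origin: centre of its underside, z up through the mouth; it is the same all round, so its yaw is of no account
- cup_third: the second largest of four round white handle-less stoneware cups, open at the top: 86 mm high, 58 mm across the rim (nearly as wide over its upper half, so it can be gripped there from above, across the outside), narrowing to a 46 mm foot 10 mm high with a bevelled edge; wall 3.5 mm. Origin: centre of its underside, z up through the mouth; it is the same all round, so its yaw is of no account
- cup_largest: the largest of four round white handle-less stoneware cups, open at the top: 104 mm high, 65 mm across the rim (nearly as wide over its upper half, so it can be gripped there from above, across the outside), narrowing to a 56 mm foot 10 mm high with a bevelled edge; wall 3.5 mm. Origin: centre of its underside, z up through the mouth; it is the same all round, so its yaw is of no account
- seat_smallest: cork disc on the floor of the smallest round recess (35 mm across, 8 mm deep) of the oak display board, for the 26 mm foot. Origin: centre of the cork's top, 16 mm above the counter, where the cup's underside comes to rest; z up, y along the row towards the smallest recess, x across the board. Board: fixed, 360 x 120 x 24 mm, recesses in one row 82 mm apart
- seat_second: cork disc on the floor of the second smallest round recess (45 mm across, 8 mm deep) of the oak display board, for the 36 mm foot. Origin: centre of the cork's top, 16 mm above the counter, where the cup's underside comes to rest; z up, y along the row towards the smallest recess, x across the board
- seat_third: cork disc on the floor of the second largest round recess (55 mm across, 8 mm deep) of the oak display board, for the 46 mm foot. Origin: centre of the cork's top, 16 mm above the counter, where the cup's underside comes to rest; z up, y along the row towards the smallest recess, x across the board
- seat_largest: cork disc on the floor of the largest round recess (65 mm across, 8 mm deep) of the oak display board, for the 56 mm foot. Origin: centre of the cork's top, 16 mm above the counter, where the cup's underside comes to rest; z up, y along the row towards the smallest recess, x across the board
- toothpick_glass: little round glass of toothpicks, 42 mm across, 66 mm high, standing among the cups on the counter. Origin: centre of its underside. Not to be moved
- salt_shaker: round salt shaker with a steel cap, 39 mm across, 76 mm high, standing among the cups on the counter. Origin: centre of its underside. Not to be moved
There are look-alikes about, which are no part of the job. Leave any orange look-alike of the cup_second alone.

How it is judged:
At the end, for the whole second after the job is handed in: Each of the four cups stands upright (within 0.12 rad) at rest in the recess of its own size: the centre of its underside within 8 mm of the centre of the cork disc sideways and no more than 4 mm above it (horizontal distance between cup_smallest and seat_smallest below 0.008 m and z of cup_smallest in the frame of seat_smallest below 0.004 m and angle between each of cup_smallest, cup_second, cup_third, cup_largest's own z axis and vertical below 0.12 rad and linear speed of each of cup_smallest, cup_second, cup_third, cup_largest below 0.02 m/s and horizontal distance between cup_second and seat_second below 0.008 m and z of cup_second in the frame of seat_second below 0.004 m and horizontal distance between cup_third and seat_third below 0.008 m and z of cup_third in the frame of seat_third below 0.004 m and horizontal distance between cup_largest and seat_largest below 0.008 m and z of cup_largest in the frame of seat_largest below 0.004 m); the robot touches nothing.
It fails at once if a cup is knocked over (tilted more than 0.8 rad) (angle between any of cup_smallest, cup_second, cup_third, cup_largest's own z axis and vertical above 0.8 rad).
It fails at once if the toothpick glass or the salt shaker is moved more than 25 mm or tilted more than 0.5 rad (distance of any of toothpick_glass, salt_shaker from where it was at the start of the episode above 0.025 m or angle between any of toothpick_glass, salt_shaker's own z axis and vertical above 0.5 rad).
It also fails if it takes over 109 s, if anything falls off the work surface, if the arm or the gripper's body presses on something with over 40 N, if the wrist force passes 120 N, or if a joint passes its speed limit or range.

## Robot

A 6-joint arm with a two-finger parallel gripper is mounted at the origin on a cart in front of the work surface, level with it; the furniture and walls round the work are solid. World frame = base frame: x ahead of the robot, y to its left, z up, the work surface at z = 0. Lengths are in m, angles in rad, forces in N, time in s.
With the tool pointing down it reaches from about 0.3 to 0.875 m from the base axis. Payload 6.4 kg.
Tool frame: the origin (TCP) lies at the very end of the fingers, on their centre line; the grasp point (between the pads) lies 19 mm behind it; z points along the fingers, y is the line along which they close (so a half turn about z gives the same grasp; the last joint's range is limited). The gripper opens to 85 mm and grips with 20 to 120 N. Pads are 22 mm wide; open, the fingers measure 114 mm over their backs; the gripper's body (76 mm by 85 mm) begins 54 mm behind the grasp point. The pads swing forward as they close: fully open they stand 13 mm farther back than shut.
Start: joints at [0.949, 0.181, 1.607, -0, 1.354, -0.206], TCP at [0.232, 0.526, 0.195] pointing down, gripper open.
Joint ranges: [-2.99, 2.99], [-0.89, 2.07], [0.3, 2.58], [-1.14, 4.28], [0, 2.63], [-3.12, 3.12]. Speed limits (rad/s): [2.57, 2.57, 3.01, 3.14, 3.14, 3.14].

## Interface

Orientations are given as a unit quaternion [w, x, y, z].
In Python, from bench import ctrl gives the robot as it stands.
- The arm moves only by the tool jog_arm, never from a script. Its argument "series" is a list that holds one entry, the list of rows, each a list of 7 numbers: the shift along the tool's x, y, z in mm, then the turn, a rotation vector about the tool's x, y, z in rad, then the finger opening in mm, from 0 to 85.4. In form: [[[tx, ty, tz, rx, ry, rz, gripper], ...]]. A call has exactly 10 rows; each row shifts and turns the commanded pose from where the row before left it, along the tool's axes as they then stand; what a row does not reach is not made up. A row lasts 1/10 s, in which the tool goes at most 50 mm and 8.59 degrees, less where a joint would pass 70% of its speed; a pose out of reach is approached as far as the arm can. A call with a gripper value outside its range is refused whole. The fingers move at their own pace and stop on an object; the grip force is fixed at half the most. Time passes only in rows, so rows that do not move let the fingers close, or fill a call up. It gives the time, the measured TCP pose, the force, the opening and the grip force at its end, in the units of the state.
- ctrl.get_obs(): the state, without advancing time (a new reading comes with each control period).
- ctrl.camera(name): name is "side" or "top" or "wrist"; returns a dict with "frame" (384x512x3 uint8, blue, green, red), "z_map" (384x512 float32, m along the optical axis (not along the pixel's ray), 0 where there is no reading), "fx", "fy", "cx", "cy" (pixels), "xyz" and "rotation" of the camera in the world. Camera axes: x right, y down, z forward; pixel columns grow to the right and rows downward; lengths in m; the calibration is good to about 2 mm. A picture is of the moment at which its call begins.
- ctrl.hand_in(): hands the job in; it is judged then, once.
The state is a dict: "time_s": time; "q": joint angles; "dq": joint speeds; "joint_efforts": joint torques, N m; "eef_pos": TCP position; "eef_rot": TCP orientation; "wrist_force": force on the tool from outside, world axes, zero at the start; "torque": the same for the moment, N m; "opening": opening from 0.0 (shut) to 1.0 (fully open); "grasp_force": force on a finger pad.
Only numpy, scipy, OpenCV 4.12 (cv2) and the standard library are available. Lean on these libraries where they do the work, as an engineer would, in place of code of your own. Each camera call takes 0.05 s, during which the arm holds its last target. There are 200 camera calls.

## Working session

There is one attempt and no reset: what is moved stays moved. The work goes in short steps, Python scripts to look and compute and a tool call to move; the robot and the scene stay as the last step left them, time stands still between calls to the robot, and variables do not carry over. Pictures are saved under pics/ and viewed, at most 14 in all, crops included, and the job is handed in when it is done.

Besides the shell and the picture viewer there is one more tool, called after ">>>" in YAML: its name, and indented under it one key for each argument. jog_arm: Moves the arm, as the interface text tells. Its arguments: {"type":"object","properties":{"series":{"type":"array"}},"required":["series"]}

```bash
mkdir -p pics; ls
python3 - <<'E'
from bench import ctrl
import cv2,numpy as np
o=ctrl.get_obs();print({k:np.round(v,3) for k,v in o.items()})
ims=[]
for n in("top","side"):
    c=ctrl.camera(n);print(n,c["fx"],c["cx"],c["cy"],np.round(c["xyz"],3),np.round(c["rotation"],3).tolist())
    cv2.imwrite(f"pics/{n}0.png",c["frame"]);np.savez(f"{n}0.npz",**c)
E
```

```text
pics
{'time_s': np.float64(0.0), 'q': array([ 0.949,  0.181,  1.608, -0.   ,  1.354, -0.206]), 'dq': array([-0.   , -0.002,  0.001, -0.   , -0.   ,  0.001]), 'joint_efforts': array([-2.0000e-03, -4.4487e+01, -3.5134e+01, -0.0000e+00,  9.0000e-03,
        0.0000e+00]), 'eef_pos': array([0.232, 0.525, 0.194]), 'eef_rot': array([-0.   ,  0.206,  0.978, -0.001]), 'wrist_force': array([-0.333,  0.472,  0.682]), 'torque': array([0.035, 0.034, 0.027]), 'grasp_force': np.float64(0.0), 'opening': np.float64(0.999)}
top 417.1833838219077 253.89905564643408 192.68591775436136 [ 0.439 -0.093  1.101] [-0.016, 0.708, -0.705, 0.039]
side 464.90831267077886 262.63187854678927 189.8367615947602 [ 0.241 -1.026  0.485] [-0.532, 0.831, -0.142, 0.085]
```

View pics/top0.png

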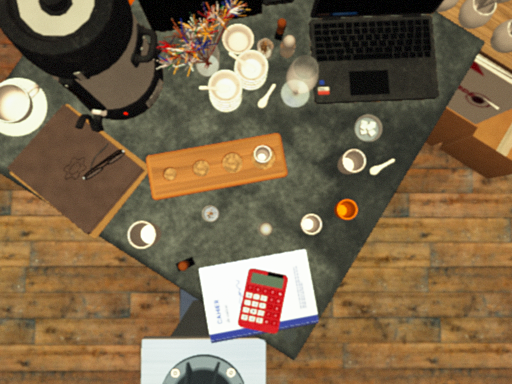

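View pics/side0.png

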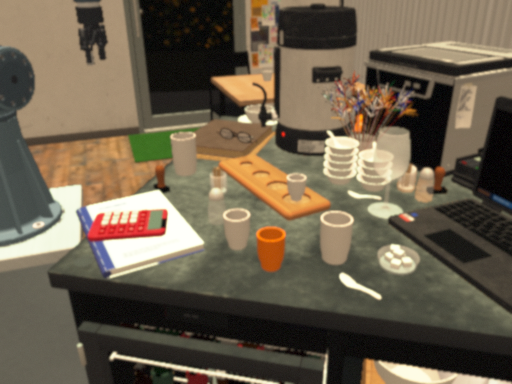

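```bash
cat > h.py <<'E'
import cv2,numpy as np
from scipy.spatial.transform import Rotation as R
def rot(c):
    q=np.array(c["rotation"]);return R.from_quat(np.r_[q[1:],q[0]]).as_matrix()
def cloud(c):
    z=c["z_map"];v,u=np.mgrid[:384,:512]
    p=np.stack([(u-c["cx"])/c["fx"]*z,(v-c["cy"])/c["fy"]*z,z],-1)
    return p@rot(c).T+np.array(c["xyz"])
def plane(c,uv,h):
    uv=np.atleast_2d(uv).astype(float)
    d=np.c_[(uv[:,0]-c["cx"])/c["fx"],(uv[:,1]-c["cy"])/c["fy"],np.ones(len(uv))]@rot(c).T
    o=np.array(c["xyz"]);return o+d*((h-o[2])/d[:,2:])
def proj(c,P):
    p=(np.atleast_2d(P)-c["xyz"])@rot(c);return np.c_[p[:,0]/p[:,2]*c["fx"]+c["cx"],p[:,1]/p[:,2]*c["fy"]+c["cy"]]
E
python3 - <<'E'
from h import *
t=np.load("top0.npz");s=np.load("side0.npz")
P=cloud(t)
print(proj(t,[[0,0,0],[.232,.526,.195]]),proj(s,[[.232,.526,.195]]))
for n,(u,v) in dict(A=(142,234),B=(311,224),C=(352,161),small=(262,155),tp=(210,213),salt=(265,229),orange=(346,209)).items():
    w=P[v-16:v+17,u-16:u+17].reshape(-1,3);ok=(w[:,2]>.03)&(w[:,2]<.2)
    h=np.percentile(w[ok,2],95);r=w[ok&(w[:,2]>h-.006)]
    lo,hi=r.min(0),r.max(0);print(n,"h",h.round(4),"ctr",((lo+hi)/2)[:2].round(4),"ext",(hi-lo)[:2].round(4),ok.sum())
m=(P[...,2]>.018)&(P[...,2]<.03);m[:125]=0;m[205:]=0;m[:,:140]=0;m[:,295:]=0
q=P[m];print(cv2.minAreaRect((q[:,:2]*1000).astype(np.float32)),np.median(q[:,2]))
cv2.imwrite("pics/topcrop.png",cv2.resize(t["frame"][120:260,120:380],None,fx=3,fy=3,interpolation=cv2.INTER_CUBIC))
E
```

```text
[[202.76113267 398.00122121]
 [-58.10178064 323.73183144]] [[98.59524411 78.70134413]]
A h 0.1052 ctr [0.4168 0.1427] ext [0.0613 0.0636] 439
B h 0.0719 ctr [ 0.4431 -0.2668] ext [0.0471 0.0482] 177
C h 0.0866 ctr [ 0.6004 -0.3716] ext [0.056 0.056] 360
small h 0.0737 ctr [ 0.6181 -0.1458] ext [0.0412 0.0402] 180
tp h 0.0643 ctr [ 0.4657 -0.014 ] ext [0.0149 0.0127] 99
salt h 0.0772 ctr [ 0.4304 -0.1548] ext [0.0221 0.0223] 175
orange h 0.0712 ctr [ 0.4808 -0.3569] ext [0.0476 0.0486] 218
((593.646240234375, -29.0531005859375), (117.91117095947266, 356.92041015625), 10.695419311523438) 0.023144725732833105
```

View pics/topcrop.png

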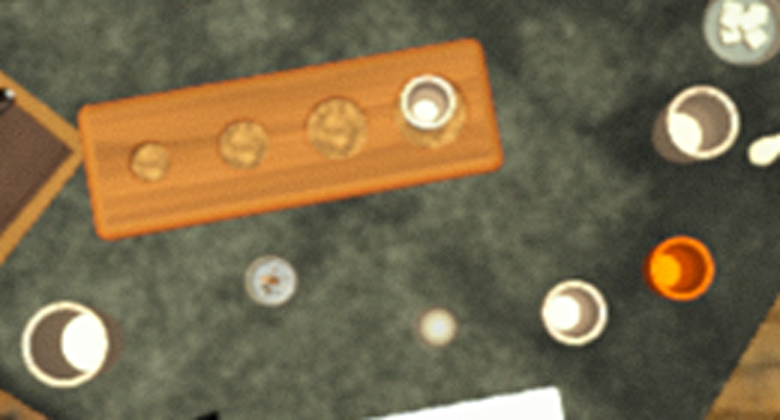

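```bash
cat >> h.py <<'E'
def fitc(q):
    A=np.c_[2*q,np.ones(len(q))];x=np.linalg.lstsq(A,(q**2).sum(1),rcond=None)[0];return x[:2],np.sqrt(x[2]+x[:2]@x[:2])
A0=np.deg2rad(10.7);BX=np.array([np.cos(A0),np.sin(A0)]);BY=np.array([-np.sin(A0),np.cos(A0)])
def plan(goal,yaw=A0,o=None):
    "tool-frame mm to goal (TCP), after turning rz so tool y lies at yaw"
    from bench import ctrl
    o=o or ctrl.get_obs();q=o["eef_rot"];M=R.from_quat(np.r_[q[1:],q[0]]).as_matrix()
    a=np.arctan2(M[1,1],M[0,1]);rz=-(yaw-a);tx,ty=np.array([np.sin(yaw),-np.cos(yaw)]),np.array([np.cos(yaw),np.sin(yaw)])
    if M[:2,0]@[np.sin(a),-np.cos(a)]<0: tx=-tx
    d=np.array(goal)-o["eef_pos"]
    print("t",o["time_s"].round(2) if hasattr(o["time_s"],'round') else o["time_s"],"pos",np.round(o["eef_pos"],4),"tilt",np.round(M[2],3),"yaw",a.round(4),"rz",rz.round(3),"mm",np.round([d[:2]@tx*1e3,d[:2]@ty*1e3,-d[2]*1e3],1))
E
python3 - <<'E'
from h import *
t=np.load("top0.npz");P=cloud(t)
for c in [(150,161),(243,144),(337,127),(432,114)]:
    uv=((np.array(c)+.5)/3-.5+[120,120]);print(c,plane(t,uv,.02)[0].round(4))
c0=np.array([.5936,-.0290])
for k in(123,41,-41,-123):print(k,(c0+BY*k/1e3).round(4))
g=cv2.cvtColor(t["frame"],cv2.COLOR_BGR2HSV);
hole=(P[...,2]<.0205)&(P[...,2]>.008)
for n,(u,v) in dict(s1=(170,173),s2=(201,168),s3=(232,162)).items():
    m=np.zeros(hole.shape,bool);m[v-13:v+14,u-13:u+14]=1;q=P[m&hole];print(n,len(q),q.mean(0).round(4),((q.min(0)+q.max(0))/2).round(4))
for n,(u,v,h) in dict(A=(142,234,.104),B=(311,224,.07),C=(352,161,.086),small=(262,155,.072)).items():
    m=((P[...,2]>h-.006)&(P[...,2]<h+.008)).astype(np.uint8);m[:v-16]=0;m[v+17:]=0;m[:,:u-16]=0;m[:,u+17:]=0
    cs,_=cv2.findContours(m,cv2.RETR_EXTERNAL,cv2.CHAIN_APPROX_NONE);cc=max(cs,key=len)[:,0]
    print(n,fitc(plane(t,cc,h)[:,:2]))
w=P[110:146,350:388];print("sugar",np.percentile(w[...,2],[50,99]),w[w[...,2]>.01].min(0),w[w[...,2]>.01].max(0))
from bench import ctrl
plan([.6181,-.1458,.2])
E
```

```text
(150, 161) [0.5717 0.0911 0.02  ]
(243, 144) [0.5872 0.0112 0.02  ]
(337, 127) [ 0.6027 -0.0701  0.02  ]
(432, 114) [ 0.6149 -0.1529  0.02  ]
123 [0.5708 0.0919]
41 [0.586  0.0113]
-41 [ 0.6012 -0.0693]
-123 [ 0.6164 -0.1499]
s1 172 [0.5727 0.0929 0.0161] [0.5727 0.0904 0.0151]
s2 268 [0.5867 0.0112 0.0159] [0.5853 0.0103 0.0153]
s3 369 [ 0.6029 -0.0687  0.0158] [ 0.6031 -0.0688  0.0152]
A (array([0.41662988, 0.14125843]), np.float64(0.0313466710183513))
B (array([ 0.44306034, -0.26679798]), np.float64(0.02417528199937135))
C (array([ 0.59998906, -0.37119973]), np.float64(0.02782801364445625))
small (array([ 0.61710735, -0.14566147]), np.float64(0.020621559561828467))
sugar [0.00153453 0.03201446] [ 0.43874488 -0.46643159  0.01004065] [ 0.734936   -0.09285501  1.10125137]
t 0.1 pos [0.2319 0.5255 0.1939] tilt [ 0.    -0.002 -1.   ] yaw 1.155 rz 0.968 mm [-731.4  254.8   -6.1]
```

>>> jog_arm:
  series:
    - [[0,0,0,0,0,0.138,85],[0,0,0,0,0,0.138,85],[0,0,0,0,0,0.138,85],[0,0,0,0,0,0.138,85],[0,0,0,0,0,0.138,85],[0,0,0,0,0,0.138,85],[0,0,0,0,0,0.138,85],[-20,7,0,0,0,0,85],[-40,14,0,0,0,0,85],[-40,14,0,0,0,0,85]]

```text
time_s: 1.1
eef_pos: [0.2852, 0.4334, 0.1941]
eef_rot: [-0.0, 0.636, 0.771, -0.0]
wrist_force: [0.7, 0.1, -0.6]
opening: 0.999
grasp_force: 0.0
```

>>> jog_arm:
  series:
    - [[-40,14,0,0,0,0,85],[-40,14,0,0,0,0,85],[-40,14,0,0,0,0,85],[-40,14,0,0,0,0,85],[-40,14,0,0,0,0,85],[-40,14,0,0,0,0,85],[-40,14,0,0,0,0,85],[-40,14,0,0,0,0,85],[-40,14,0,0,0,0,85],[-40,14,0,0,0,0,85]]

```text
time_s: 2.1
eef_pos: [0.4984, 0.0662, 0.1944]
eef_rot: [-0.0, 0.637, 0.771, -0.0]
wrist_force: [1.1, 1.0, 0.4]
opening: 0.997
grasp_force: 0.0
```

>>> jog_arm:
  series:
    - [[-40,14,0,0,0,0,85],[-40,14,0,0,0,0,85],[-40,14,0,0,0,0,85],[-40,14,0,0,0,0,85],[-30,10,0,0,0,0,85],[-20,7,0,0,0,0,85],[0,0,0,0,0,0,85],[0,0,0,0,0,0,85],[0,0,0,0,0,0,85],[0,0,0,0,0,0,85]]

```text
time_s: 3.1
eef_pos: [0.6089, -0.1236, 0.1947]
eef_rot: [-0.0, 0.637, 0.771, 0.0]
wrist_force: [0.7, -0.4, -0.5]
opening: 0.993
grasp_force: 0.0
```

Run:
```python
from h import *
from bench import ctrl
plan([.6171,-.1457,.2])
c=ctrl.camera("wrist");cv2.imwrite("pics/w1.png",c["frame"]);np.savez("w1.npz",**c);print(c["xyz"],c["z_map"].min(),c["z_map"].max())
```

```text
t 3.1 pos [ 0.6089 -0.1236  0.1947] tilt [ 0. -0. -1.] yaw 0.1902 rz 0.003 mm [-23.3   4.   -5.3]
[ 0.59497825 -0.05356762  0.374533  ] 0.0 1.6167712
```

View pics/w1.png

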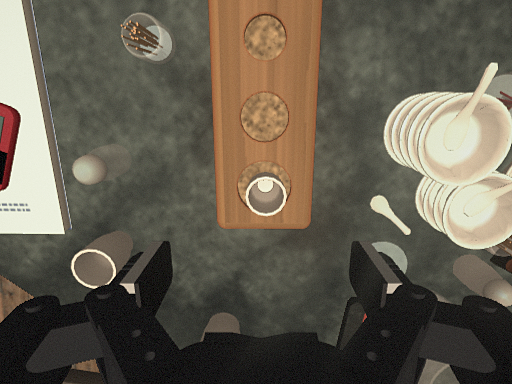

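Run:
```python
from h import *
c=np.load("w1.npz");P=cloud(c)
for n,(u,v,lo,hi,h) in dict(s2=(265,37,.005,.0205,.016),s3=(265,117,.005,.0205,.016),small=(266,195,.066,.08,.072),B=(95,267,.064,.078,.07)).items():
    m=((P[...,2]>lo)&(P[...,2]<hi)).astype(np.uint8);k=np.zeros_like(m);k[max(v-32,0):v+33,u-32:u+33]=1;m*=k
    cs,_=cv2.findContours(m,cv2.RETR_EXTERNAL,cv2.CHAIN_APPROX_NONE);cc=max(cs,key=len)[:,0]
    print(n,fitc(plane(c,cc,h)[:,:2]),cv2.minEnclosingCircle(cc))
m=((P[...,2]>.02)&(P[...,2]<.03))[:, 200:330];q=P[:,200:330][m];r=cv2.minAreaRect((q[:,:2]*1000).astype(np.float32));print(r,np.median(q[:,2]))
```

```text
s2 (array([0.58720531, 0.01172729]), np.float64(0.022077505567474637)) ((264.9963684082031, 37.03268814086914), 23.054641723632812)
s3 (array([ 0.60268063, -0.06998839]), np.float64(0.02719222631212269)) ((264.3304138183594, 116.70443725585938), 24.740337371826172)
small (array([ 0.61825532, -0.14559265]), np.float64(0.021425314010661306)) ((265.5986022949219, 195.71127319335938), 20.725440979003906)
B (array([ 0.44477653, -0.26562133]), np.float64(0.02557025061528304)) ((94.5, 266.0), 23.585052490234375)
((613.6075439453125, -154.0421142578125), (128.50802612304688, 410.888671875), 7.403071880340576) 0.024447231424652632
```

>>> jog_arm:
  series:
    - [[-12,2,5,0,0,0,85],[-11,3,15,0,0,0,85],[0,0,25,0,0,0,85],[0,0,25,0,0,0,85],[0,0,25,0,0,0,85],[0,0,25,0,0,0,85],[0,0,20,0,0,0,85],[0,0,13,0,0,0,85],[0,0,7,0,0,0,85],[0,0,0,0,0,0,85]]

```text
time_s: 4.15
eef_pos: [0.6178, -0.1465, 0.0334]
eef_rot: [-0.001, 0.637, 0.771, -0.0]
wrist_force: [-0.4, 0.1, 0.3]
opening: 0.994
grasp_force: 0.0
```

>>> jog_arm:
  series:
    - [[0,0,0,0,0,0,75],[0,0,0,0,0,0,65],[0,0,0,0,0,0,55],[0,0,0,0,0,0,48],[0,0,0,0,0,0,42],[0,0,0,0,0,0,35],[0,0,0,0,0,0,35],[0,0,0,0,0,0,35],[0,0,0,0,0,0,35],[0,0,0,0,0,0,35]]

```text
time_s: 5.15
eef_pos: [0.6185, -0.1464, 0.0347]
eef_rot: [-0.0, 0.637, 0.771, 0.0]
wrist_force: [0.2, 0.4, 0.6]
opening: 0.408
grasp_force: 0.2
```

Run:
```python
from h import *
from bench import ctrl
print(ctrl.get_obs()["grasp_force"],ctrl.get_obs()["opening"])
a=ctrl.camera("wrist")["frame"];b=ctrl.camera("side")["frame"];np.save("s1.npy",b)
b=cv2.resize(b[120:240,210:370],(512,384))
cv2.imwrite("pics/w2.png",cv2.resize(np.hstack([a,b]),(800,300)))
```

```text
0.2317604364361614 0.4079356034666841
```

View pics/w2.png

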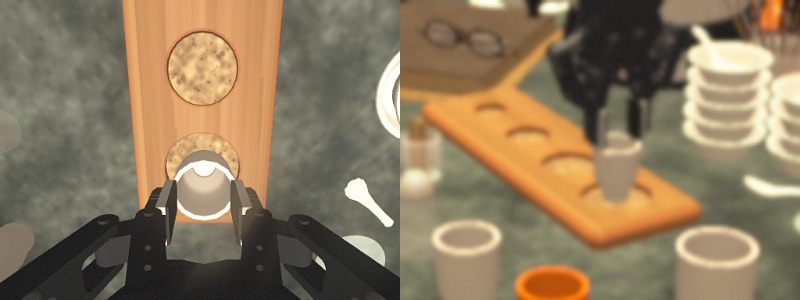

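The wrist view (left half) shows the pads at either side of the small cup's rim, around (165,205) and (240,205), and barely touching it. I'll close further.

>>> jog_arm:
  series:
    - [[0,0,0,0,0,0,30],[0,0,0,0,0,0,25],[0,0,0,0,0,0,20],[0,0,0,0,0,0,15],[0,0,0,0,0,0,10],[0,0,0,0,0,0,5],[0,0,0,0,0,0,5],[0,0,0,0,0,0,5],[0,0,0,0,0,0,5],[0,0,0,0,0,0,5]]

```text
time_s: 6.25
eef_pos: [0.6211, -0.1486, 0.0398]
eef_rot: [0.003, 0.637, 0.771, 0.0]
wrist_force: [-5.5, -1.3, 24.0]
opening: 0.056
grasp_force: 11.7
```

Run:
```python
from h import *
from bench import ctrl
a=ctrl.camera("wrist")["frame"];b=ctrl.camera("side")["frame"]
b=cv2.resize(b[120:240,210:370],(512,384))
cv2.imwrite("pics/w3.png",cv2.resize(np.hstack([a,b]),(800,300)))
```

```text
(no output)
```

View pics/w3.png

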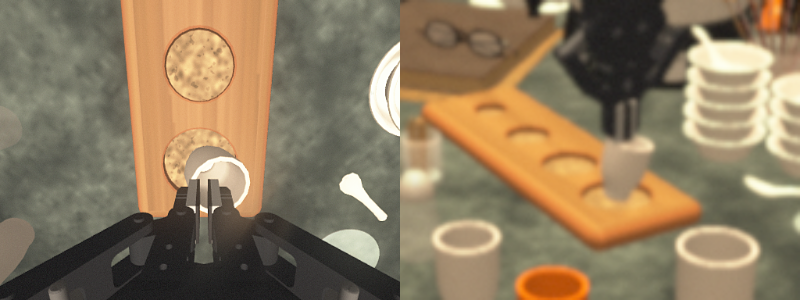

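Run:
```python
from h import *
from bench import ctrl
o=ctrl.get_obs();q=o["eef_rot"];M=R.from_quat(np.r_[q[1:],q[0]]).as_matrix()
c=ctrl.camera("wrist");np.savez("w3.npz",**c);P=cloud(c)
T=(P-o["eef_pos"])@M*1e3   # tool frame mm
print("TCP px",proj(c,[o["eef_pos"],o["eef_pos"]-.019*M[:,2]]).round(1))
f=c["frame"].astype(int)
for v in range(195,300,12):
    print(v,[tuple(T[v,u].round(0).astype(int)) for u in range(225,330,12)])
cv2.imwrite("pics/w4.png",cv2.resize(c["frame"][140:320,170:370],(800,600)[0:1]*1+(600,) if 0 else (800,600),interpolation=cv2.INTER_CUBIC))
w=P[150:260,220:330];m=(w[...,2]>.055)&(f[150:260,220:330].min(-1)>110);q=w[m];print("white",len(q),q.min(0),q.max(0))
i=np.argsort(q[:,0]);print(q[i[:3]].round(3),q[i[-3:]].round(3));i=np.argsort(q[:,1]);print(q[i[:3]].round(3),q[i[-3:]].round(3))
```

```text
TCP px [[261.  218.6]
 [261.1 230.9]]
195 [(np.int64(9), np.int64(-25), np.int64(22)), (np.int64(9), np.int64(-17), np.int64(22)), (np.int64(18), np.int64(-7), np.int64(-8)), (np.int64(22), np.int64(0), np.int64(-19)), (np.int64(23), np.int64(6), np.int64(-23)), (np.int64(22), np.int64(13), np.int64(-21)), (np.int64(9), np.int64(25), np.int64(22)), (np.int64(11), np.int64(32), np.int64(15)), (np.int64(11), np.int64(40), np.int64(15))]
207 [(np.int64(0), np.int64(-25), np.int64(23)), (np.int64(-1), np.int64(-17), np.int64(24)), (np.int64(16), np.int64(-7), np.int64(-24)), (np.int64(20), np.int64(0), np.int64(-34)), (np.int64(20), np.int64(6), np.int64(-35)), (np.int64(6), np.int64(16), np.int64(6)), (np.int64(19), np.int64(19), np.int64(-31)), (np.int64(2), np.int64(33), np.int64(15)), (np.int64(2), np.int64(41), np.int64(15))]
219 [(np.int64(-10), np.int64(-26), np.int64(23)), (np.int64(5), np.int64(-14), np.int64(-14)), (np.int64(14), np.int64(-6), np.int64(-36)), (np.int64(-7), np.int64(0), np.int64(16)), (np.int64(-5), np.int64(8), np.int64(12)), (np.int64(-2), np.int64(16), np.in
[... 2257 characters left out ...]
int64(-93)), (np.int64(4), np.int64(-5), np.int64(-83)), (np.int64(-81), np.int64(0), np.int64(41)), (np.int64(5), np.int64(4), np.int64(-84)), (np.int64(11), np.int64(8), np.int64(-93)), (np.int64(12), np.int64(12), np.int64(-94)), (np.int64(11), np.int64(16), np.int64(-93)), (np.int64(7), np.int64(21), np.int64(-86))]
white 2218 [ 0.60629221 -0.16329799  0.05500488] [ 0.65257198 -0.07785555  0.21922018]
[[ 0.606 -0.142  0.055]
 [ 0.606 -0.078  0.219]
 [ 0.606 -0.078  0.219]] [[ 0.652 -0.145  0.067]
 [ 0.652 -0.147  0.066]
 [ 0.653 -0.148  0.066]]
[[ 0.626 -0.163  0.063]
 [ 0.626 -0.163  0.062]
 [ 0.624 -0.163  0.057]] [[ 0.606 -0.078  0.219]
 [ 0.606 -0.078  0.219]
 [ 0.606 -0.078  0.219]]
```

View pics/w4.png

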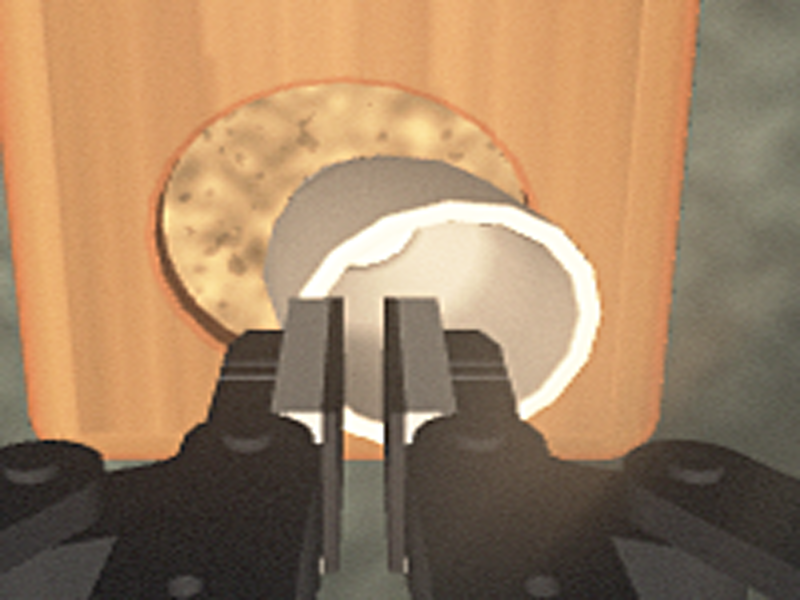

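Run:
```python
from h import *
c=np.load("w1.npz");P=cloud(c);e=np.array([.6089,-.1236,.1947]);M=R.from_quat([.637,.771,0,0]).as_matrix()
T=(P-e)@M*1e3
print("TCP",proj(c,e))
m=(np.abs(T[...,0])<25)&(np.abs(T[...,1])<75)&(T[...,2]<20)&(T[...,2]>-150);v,u=np.nonzero(m);q=T[m]
for i in np.argsort(-q[:,2])[:400:25]:print(u[i],v[i],q[i].round(0))
print(len(q))
c=np.load("w3.npz");z=c["z_map"];print(z[225:235,249].round(3),z[225:235,240].round(3))
```

```text
TCP [[261.02621354 218.64990511]]
349 272 [ -8.  43. -50.]
172 276 [-10. -43. -51.]
172 272 [ -7. -43. -51.]
170 254 [  3. -43. -52.]
171 273 [ -7. -43. -52.]
171 279 [-10. -43. -53.]
169 263 [ -1. -43. -53.]
171 281 [-11. -43. -53.]
356 241 [ 10.  43. -54.]
354 245 [  9.  42. -54.]
170 282 [-10. -43. -55.]
169 267 [ -2. -43. -55.]
359 242 [ 11.  44. -55.]
165 242 [ 11. -43. -55.]
355 243 [ 10.  42. -56.]
353 267 [ -2.  42. -56.]
39543
[0.154 0.154 0.155 0.155 0.151 0.15  0.147 0.147 0.146 0.145] [0.166 0.166 0.166 0.165 0.165 0.164 0.163 0.164 0.164 0.163]
```

The fingertips actually end about 40 mm short of the reported TCP, so the fingers closed inside the cup's mouth at display (340-400, 300-400), and the cup is leaning. I'll lift out slowly.

>>> jog_arm:
  series:
    - [[0,0,-2,0,0,0,5],[0,0,-3,0,0,0,5],[0,0,-4,0,0,0,5],[0,0,-4,0,0,0,5],[0,0,-4,0,0,0,5],[0,0,-4,0,0,0,5],[0,0,-4,0,0,0,5],[0,0,-4,0,0,0,5],[0,0,-4,0,0,0,5],[0,0,-4,0,0,0,5]]

```text
time_s: 7.4
eef_pos: [0.6185, -0.1464, 0.072]
eef_rot: [0.0, 0.637, 0.771, 0.0]
wrist_force: [0.5, -0.3, 0.0]
opening: 0.061
grasp_force: 0.0
```

Run:
```python
from h import *
from bench import ctrl
plan([.6171,-.1457,.2])
c=ctrl.camera("wrist");np.savez("w5.npz",**c);P=cloud(c)
f=c["frame"].astype(int);w=P[100:260,200:340];m=(w[...,2]>.055)&(w[...,2]<.085)&(f[100:260,200:340].min(-1)>110);q=w[m];print("white",len(q),q.min(0),q.max(0))
i=np.argsort(q[:,0]);print(q[i[:2]].round(3),q[i[-2:]].round(3));i=np.argsort(q[:,1]);print(q[i[:2]].round(3),q[i[-2:]].round(3))
cv2.imwrite("pics/w5.png",c["frame"])
```

```text
t 7.4 pos [ 0.6185 -0.1464  0.072 ] tilt [-0.  0. -1.] yaw 0.189 rz 0.002 mm [   0.9   -1.2 -128. ]
white 1328 [ 0.59814238 -0.16452579  0.05500396] [ 0.64087932 -0.12141897  0.07580457]
[[ 0.598 -0.139  0.073]
 [ 0.598 -0.144  0.072]] [[ 0.641 -0.142  0.072]
 [ 0.641 -0.139  0.072]]
[[ 0.619 -0.165  0.073]
 [ 0.619 -0.164  0.073]] [[ 0.622 -0.121  0.071]
 [ 0.62  -0.121  0.071]]
```

View pics/w5.png

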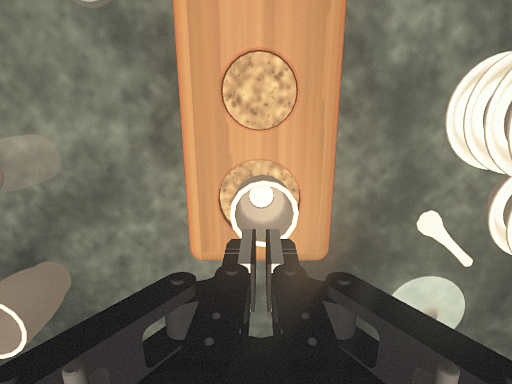

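Wrist view: the cup stands upright again in the large recess, with its rim around (265,212). I'll re-centre, open and go deeper to suit the real fingertip offset.

>>> jog_arm:
  series:
    - [[0,0,0,0,0,0,85],[0,0,0,0,0,0,85],[3,2,0,0,0,0,85],[0,0,0,0,0,0,85],[0,0,0,0,0,0,85],[0,0,15,0,0,0,85],[0,0,18,0,0,0,85],[0,0,18,0,0,0,85],[0,0,18,0,0,0,85],[0,0,9,0,0,0,85]]

```text
time_s: 8.45
eef_pos: [0.618, -0.1424, -0.0094]
eef_rot: [-0.002, 0.637, 0.771, -0.001]
wrist_force: [-0.0, 0.4, 0.7]
opening: 0.998
grasp_force: 0.0
```

>>> jog_arm:
  series:
    - [[0,0,0,0,0,0,70],[0,0,0,0,0,0,60],[0,0,0,0,0,0,50],[0,0,0,0,0,0,45],[0,0,0,0,0,0,40],[0,0,0,0,0,0,30],[0,0,0,0,0,0,20],[0,0,0,0,0,0,10],[0,0,0,0,0,0,10],[0,0,0,0,0,0,10]]

```text
time_s: 9.45
eef_pos: [0.6204, -0.1436, -0.0049]
eef_rot: [0.001, 0.637, 0.771, 0.0]
wrist_force: [-2.8, -0.7, 7.0]
opening: 0.498
grasp_force: 59.5
```

>>> jog_arm:
  series:
    - [[0,0,-5,0,0,0,10],[0,0,-15,0,0,0,10],[0,0,-15,0,0,0,10],[0,0,-10,0,0,0,10],[20,0,0,0,0,0,10],[35,0,0,0,0,0,10],[40,0,0,0,0,0,10],[40,0,0,0,0,0,10],[40,0,0,0,0,0,10],[30,0,0,0,0,0,10]]

```text
time_s: 10.45
eef_pos: [0.5797, 0.0617, 0.0386]
eef_rot: [-0.001, 0.637, 0.771, 0.0]
wrist_force: [-0.4, -0.0, -0.1]
opening: 0.494
grasp_force: 60.2
```

>>> jog_arm:
  series:
    - [[20,-2,0,0,0,0,10],[10,-2,0,0,0,0,10],[4,0,0,0,0,0,10],[0,0,0,0,0,0,10],[0,0,0,0,0,0,10],[0,0,0,0,0,0,10],[0,0,0,0,0,0,10],[0,0,0,0,0,0,10],[0,0,0,0,0,0,10],[0,0,0,0,0,0,10]]

```text
time_s: 11.45
eef_pos: [0.571, 0.0908, 0.0386]
eef_rot: [-0.0, 0.637, 0.771, -0.0]
wrist_force: [-0.3, 0.0, -0.4]
opening: 0.494
grasp_force: 60.2
```

```bash
cat >> h.py <<'E'
def rim(c,u0,u1,v0,v1,h,tol=.006):
    "circle fit of the rim's outer edge at height h from depth"
    P=cloud(c);m=((P[...,2]>h-tol)&(P[...,2]<h+tol)).astype(np.uint8);k=np.zeros_like(m);k[v0:v1,u0:u1]=1;m*=k
    cs,_=cv2.findContours(m,cv2.RETR_EXTERNAL,cv2.CHAIN_APPROX_NONE);cc=max(cs,key=len)[:,0]
    return fitc(plane(c,cc,h)[:,:2]),cc.min(0),cc.max(0)
S=dict(s1=(.5722,.0918),s2=(.5874,.0112),s3=(.6026,-.0694),s4=(.6178,-.1500))
E
python3 - <<'E'
from h import *
from bench import ctrl
o=ctrl.get_obs();plan([.5723,.0910,o["eef_pos"][2]],o=o)
print(o["grasp_force"],o["opening"])
c=ctrl.camera("wrist");np.savez("w6.npz",**c);t=ctrl.camera("top");np.savez("t6.npz",**t)
P=cloud(c);h=.072+.0445
w=P[150:240,215:315];m=(w[...,2]>.1)&(w[...,2]<.125)&(c["frame"][150:240,215:315].min(-1)>140);q=w[m];print(len(q),q.min(0),q.max(0))
# s1 recess and neighbours
m=((P[...,2]>.005)&(P[...,2]<.0205)).astype(np.uint8);n,l,st,ce=cv2.connectedComponentsWithStats(m)
for i in range(1,n):
    if 300<st[i,4]<20000:
        cs,_=cv2.findContours((l==i).astype(np.uint8),0,cv2.CHAIN_APPROX_NONE);print(st[i],fitc(plane(c,max(cs,key=len)[:,0],.016)[:,:2]))
cv2.imwrite("pics/w6.png",c["frame"])
E
```

```text
t 11.45 pos [0.571  0.0908 0.0386] tilt [ 0. -0. -1.] yaw 0.1888 rz 0.002 mm [-0.   1.3 -0. ]
60.16960130902589 0.4937685872675275Traceback (most recent call last):
  File "<stdin>", line 7, in <module>
    return umr_minimum(a, axis, None, out, keepdims, initial, where)
ValueError: zero-size array to reduction operation minimum which has no identity
```

Run:
```python
from h import *
c=np.load("w6.npz");P=cloud(c);f=c["frame"]
cv2.imwrite("pics/w6.png",f)
w=P[120:300,200:330];m=(w[...,2]>.1)&(w[...,2]<.125)&(f[120:300,200:330].min(-1)>110);q=w[m];print(len(q));print(q.min(0),q.max(0)) if len(q) else 0
m=((P[...,2]>.005)&(P[...,2]<.0205)).astype(np.uint8);n,l,st,ce=cv2.connectedComponentsWithStats(m)
for i in range(1,n):
    if 300<st[i,4]<20000:
        cs,_=cv2.findContours((l==i).astype(np.uint8),0,cv2.CHAIN_APPROX_NONE);print(st[i],fitc(plane(c,max(cs,key=len)[:,0],.016)[:,:2]))
```

```text
2727
[0.545963   0.07444609 0.10001988] [0.59476557 0.11051034 0.11837599]
[ 173    0  234  244 6754] (array([0.56663706, 0.13577302]), np.float64(0.061340318213449735))
[425   0  33  29 412] (array([0.65208332, 0.23028716]), np.float64(0.007564011183915403))
[ 50  45  41  87 780] (array([0.42392277, 0.14258828]), np.float64(0.024456916341305226))
[ 238  185   50   41 1504] (array([0.5722554 , 0.09147052]), np.float64(0.015847045749398856))
```

View pics/w6.png

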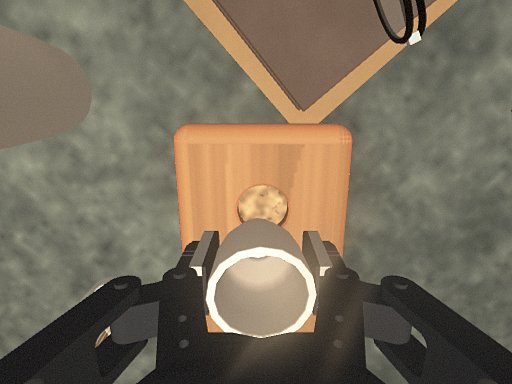

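Run:
```python
from h import *
c=np.load("w6.npz")
p=plane(c,[[208,293],[315,293],[261,248],[261,338],[261.5,293]],.1155)[:,:2];print(p.round(4))
from bench import ctrl
o=ctrl.get_obs();print(o["eef_pos"], "cup-seat along BY,BX mm",(p[4]-[.5722,.0917])@BY*1e3,(p[4]-[.5722,.0917])@BX*1e3)
```

```text
[[0.5506 0.0861]
 [0.5918 0.094 ]
 [0.5674 0.1091]
 [0.5751 0.069 ]
 [0.5712 0.0901]]
[0.57105272 0.09088684 0.03869463] cup-seat along BY,BX mm -1.4238609229153567 -1.2537713787803042
```

>>> jog_arm:
  series:
    - [[1,1,5,0,0,0,10],[0,0,10,0,0,0,10],[0,0,10,0,0,0,10],[0,0,6,0,0,0,10],[0,0,4,0,0,0,10],[0,0,3,0,0,0,10],[0,0,3,0,0,0,10],[0,0,2,0,0,0,10],[0,0,0,0,0,0,10],[0,0,0,0,0,0,10]]

```text
time_s: 12.55
eef_pos: [0.572, 0.0921, -0.0041]
eef_rot: [0.0, 0.637, 0.771, 0.0]
wrist_force: [0.3, 0.2, -1.0]
opening: 0.494
grasp_force: 60.2
```

>>> jog_arm:
  series:
    - [[0,0,0,0,0,0,50],[0,0,0,0,0,0,70],[0,0,0,0,0,0,85],[0,0,0,0,0,0,85],[0,0,-8,0,0,0,85],[0,0,-15,0,0,0,85],[0,0,-25,0,0,0,85],[0,0,-25,0,0,0,85],[0,0,-25,0,0,0,85],[0,0,-12,0,0,0,85]]

```text
time_s: 13.55
eef_pos: [0.5738, 0.0921, 0.1098]
eef_rot: [0.002, 0.637, 0.771, 0.002]
wrist_force: [0.3, 0.3, 0.7]
opening: 0.995
grasp_force: 0.0
```

Run:
```python
from h import *
from bench import ctrl
c=ctrl.camera("top");np.savez("t7.npz",**c)
P=cloud(c)
print("smallest",rim(c,150,190,155,195,.072))
print("A",rim(c,120,165,212,256,.104,.008))
plan([.4167,.1417,.106])
c=ctrl.camera("wrist");np.savez("w7.npz",**c)
P=cloud(c);m=((P[...,2]>.064)&(P[...,2]<.08));m[260:]=0;v,u=np.nonzero(m);print(u.min(),u.max(),v.min(),v.max());q=P[m];print(q.min(0),q.max(0))
```

```text
smallest ((array([0.5687442, 0.0888871]), np.float64(0.019736575852693304)), array([164, 164], dtype=int32), array([175, 180], dtype=int32))
A ((array([0.41501597, 0.13525797]), np.float64(0.024682570426101554)), array([150, 227], dtype=int32), array([154, 244], dtype=int32))
t 13.6 pos [0.5745 0.0921 0.1107] tilt [-0.002  0.007 -1.   ] yaw 0.1892 rz 0.002 mm [  78.1 -145.9    4.7]
0 511 0 228
[0.3874726  0.06769735 0.06400445] [0.75869456 0.23759532 0.0799984 ]
```

>>> jog_arm:
  series:
    - [[7,-13,0,0,0,0,85],[14,-26,0,0,0,0,85],[17,-32,0,0,0,0,85],[17,-32,0,0,0,0,85],[14,-26,0,0,0,0,85],[7,-13,0,0,0,0,85],[2,-4,0,0,0,0,85],[0,0,0,0,0,0,85],[0,0,0,0,0,0,85],[0,0,0,0,0,0,85]]

```text
time_s: 14.65
eef_pos: [0.4149, 0.1409, 0.1058]
eef_rot: [0.0, 0.638, 0.77, 0.0]
wrist_force: [0.3, 0.3, 0.4]
opening: 0.995
grasp_force: 0.0
```

```bash
cat >> h.py <<'E'
def extent(h,half=.05,tol=.007,cam="wrist",near=None,bright=100):
    "mid-extents along BX, BY of bright points near height h about the TCP"
    from bench import ctrl
    o=ctrl.get_obs();c=ctrl.camera(cam);P=cloud(c);n=np.array(o["eef_pos"][:2] if near is None else near)
    m=(abs(P[...,2]-h)<tol)&(np.linalg.norm(P[...,:2]-n,axis=-1)<half)&(c["frame"].min(-1)>bright)
    q=P[m][:,:2];r=[]
    for e in(BX,BY):
        s=q@e;r.append((np.percentile(s,.5),np.percentile(s,99.5)))
    ctr=BX*np.mean(r[0])+BY*np.mean(r[1]);print(len(q),"ctr",ctr.round(4),"width",[round(b-a,4) for a,b in r],"z",P[m][:,2].mean().round(4));return ctr,c,o
E
python3 - <<'E'
from h import *
ctr,c,o=extent(.104)
plan([*ctr,.02],o=o)
cv2.imwrite("pics/w8.png",c["frame"])
E
```

```text
2186 ctr [0.417 0.142] width [np.float64(0.0628), np.float64(0.0633)] z 0.1032
t 14.65 pos [0.4149 0.1409 0.1058] tilt [-0.     0.001 -1.   ] yaw 0.1882 rz 0.001 mm [ 0.7  2.2 85.8]
```

View pics/w8.png

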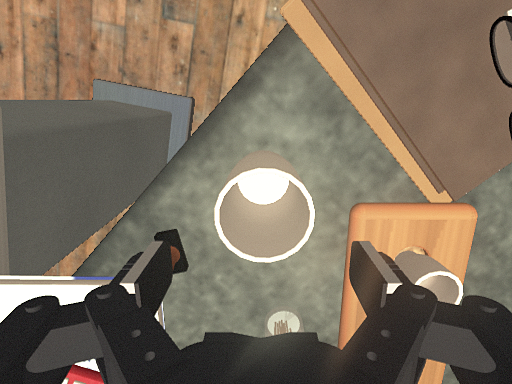

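>>> jog_arm:
  series:
    - [[1,2,5,0,0,0,85],[0,0,15,0,0,0,85],[0,0,20,0,0,0,85],[0,0,20,0,0,0,85],[0,0,15,0,0,0,85],[0,0,8,0,0,0,85],[0,0,3,0,0,0,85],[0,0,0,0,0,0,75],[0,0,0,0,0,0,70],[0,0,0,0,0,0,65]]

```text
time_s: 15.7
eef_pos: [0.4166, 0.1427, 0.0205]
eef_rot: [0.001, 0.637, 0.771, 0.001]
wrist_force: [0.3, 0.4, 0.2]
opening: 0.766
grasp_force: 0.3
```

>>> jog_arm:
  series:
    - [[0,0,0,0,0,0,55],[0,0,0,0,0,0,45],[0,0,0,0,0,0,35],[0,0,0,0,0,0,25],[0,0,0,0,0,0,25],[0,0,0,0,0,0,25],[0,0,0,0,0,0,25],[0,0,-3,0,0,0,25],[0,0,-10,0,0,0,25],[0,0,-15,0,0,0,25]]

```text
time_s: 16.7
eef_pos: [0.4144, 0.1426, 0.0477]
eef_rot: [-0.001, 0.637, 0.771, -0.001]
wrist_force: [-0.4, 0.2, -1.9]
opening: 0.742
grasp_force: 66.3
```

>>> jog_arm:
  series:
    - [[0,0,-20,0,0,0,25],[0,0,-25,0,0,0,25],[0,0,-25,0,0,0,25],[0,0,-20,0,0,0,25],[-10,5,-5,0,0,0,25],[-25,11,0,0,0,0,25],[-35,16,0,0,0,0,25],[-40,18,0,0,0,0,25],[-40,18,0,0,0,0,25],[-40,18,0,0,0,0,25]]

```text
time_s: 17.7
eef_pos: [0.536, -0.03, 0.1417]
eef_rot: [-0.001, 0.637, 0.771, -0.0]
wrist_force: [0.0, 1.2, -1.5]
opening: 0.74
grasp_force: 66.5
```

>>> jog_arm:
  series:
    - [[-40,18,0,0,0,0,25],[-35,16,0,0,0,0,25],[-30,12,0,0,0,0,25],[-20,9,0,0,0,0,25],[-10,4,0,0,0,0,25],[0,0,0,0,0,0,25],[0,0,0,0,0,0,25],[0,0,0,0,0,0,25],[0,0,0,0,0,0,25],[0,0,0,0,0,0,25]]

```text
time_s: 18.7
eef_pos: [0.6189, -0.1485, 0.143]
eef_rot: [0.0, 0.637, 0.771, 0.0]
wrist_force: [0.5, 0.3, -2.5]
opening: 0.736
grasp_force: 66.5
```

Run:
```python
from h import *
from bench import ctrl
o=ctrl.get_obs();z=o["eef_pos"][2]
plan([*S["s4"],z],o=o);print(o["grasp_force"],o["opening"])
ctr,c,o=extent(.104+z-.0202,half=.06)
print("cup-seat BY,BX",(ctr-S["s4"])@BY*1e3,(ctr-S["s4"])@BX*1e3)
cv2.imwrite("pics/w9.png",c["frame"])
```

```text
t 18.7 pos [ 0.6189 -0.1485  0.143 ] tilt [-0.  0. -1.] yaw 0.1901 rz 0.003 mm [-1.3 -1.4 -0. ]
66.52740950288717 0.7360597986087067
2635 ctr [ 0.6171 -0.1423] width [np.float64(0.0713), np.float64(0.0487)] z 0.2261
cup-seat BY,BX 7.717548327180205 0.7831473653847493
```

View pics/w9.png

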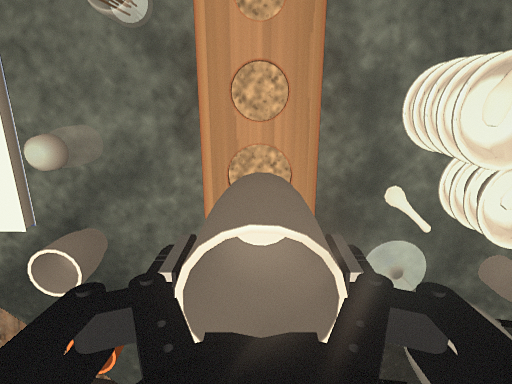

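Run:
```python
from h import *
from bench import ctrl
c=ctrl.camera("wrist");g=cv2.cvtColor(c["frame"],cv2.COLOR_BGR2GRAY);col=g[205:245,258:265].mean(1).round();print(col)
p=plane(c,[[261,225],[175,285],[347,285]],.2268)[:,:2];print(((p-S["s4"])@BY*1e3).round(1),((p-S["s4"])@BX*1e3).round(1))
P=cloud(c);print(P[222:235:2,261].round(4))
```

```text
[110. 109. 110. 112. 112. 111. 112. 112. 113. 113. 112. 112. 111. 113.
 113. 113. 112. 111. 110. 129. 209. 253. 248. 246. 243. 239. 235. 234.
 236. 238. 238. 239. 238. 238. 239. 238. 239. 239. 243. 245.]
[32.   8.5  8.7] [  1.1 -30.   32.3]
[[ 0.613  -0.1188  0.2229]
 [ 0.613  -0.1185  0.2254]
 [ 0.613  -0.1189  0.2262]
 [ 0.6132 -0.1198  0.2259]
 [ 0.6133 -0.1204  0.2261]
 [ 0.6135 -0.1213  0.2258]
 [ 0.6223 -0.1659  0.1278]]
```

>>> jog_arm:
  series:
    - [[0,-1,10,0,0,0,25],[0,0,20,0,0,0,25],[0,0,25,0,0,0,25],[0,0,20,0,0,0,25],[0,0,12,0,0,0,25],[0,0,7,0,0,0,25],[0,0,5,0,0,0,25],[0,0,4,0,0,0,25],[0,0,3,0,0,0,25],[0,0,0,0,0,0,25]]

```text
time_s: 19.8
eef_pos: [0.6186, -0.1498, 0.0373]
eef_rot: [0.001, 0.637, 0.771, 0.0]
wrist_force: [-0.5, -0.6, -3.1]
opening: 0.742
grasp_force: 66.6
```

>>> jog_arm:
  series:
    - [[0,0,1,0,0,0,25],[0,0,0,0,0,0,25],[0,0,0,0,0,0,70],[0,0,0,0,0,0,85],[0,0,0,0,0,0,85],[0,0,-8,0,0,0,85],[0,0,-15,0,0,0,85],[0,0,-25,0,0,0,85],[0,0,-30,0,0,0,85],[0,0,-30,0,0,0,85]]

```text
time_s: 20.8
eef_pos: [0.6182, -0.1496, 0.1461]
eef_rot: [0.0, 0.637, 0.771, 0.0]
wrist_force: [-0.0, -0.1, 0.0]
opening: 0.998
grasp_force: 0.0
```

Run:
```python
from h import *
ctr,c,o=extent(.12,half=.045)
print("cup-seat BY,BX",(ctr-S["s4"])@BY*1e3,(ctr-S["s4"])@BX*1e3)
plan([.6000,-.3714,.15],o=o)
```

```text
1289 ctr [ 0.6187 -0.1509] width [np.float64(0.0634), np.float64(0.0634)] z 0.1201
cup-seat BY,BX -1.019435608865949 0.7227610117100122
t 20.8 pos [ 0.6182 -0.1496  0.1461] tilt [-0.001  0.001 -1.   ] yaw 0.189 rz 0.002 mm [-214.6  -59.1   -3.9]
```

>>> jog_arm:
  series:
    - [[-20,-6,0,0,0,0,85],[-35,-10,0,0,0,0,85],[-40,-11,0,0,0,0,85],[-40,-11,0,0,0,0,85],[-35,-10,0,0,0,0,85],[-25,-7,15,0,0,0,85],[-15,-3,20,0,0,0,85],[-5,-1,10,0,0,0,85],[0,0,0,0,0,0,85],[0,0,0,0,0,0,85]]

```text
time_s: 21.85
eef_pos: [0.6009, -0.3709, 0.0994]
eef_rot: [0.0, 0.637, 0.771, 0.0]
wrist_force: [0.5, -0.0, 0.6]
opening: 0.995
grasp_force: 0.0
```

Run:
```python
from h import *
ctr,c,o=extent(.086,half=.045)
plan([*ctr,.005],o=o)
cv2.imwrite("pics/w10.png",c["frame"])
```

```text
1721 ctr [ 0.601  -0.3722] width [np.float64(0.0562), np.float64(0.0564)] z 0.0852
t 21.85 pos [ 0.6009 -0.3709  0.0994] tilt [ 0.  0. -1.] yaw 0.1897 rz 0.003 mm [-1.3 -0.2 94.4]
```

View pics/w10.png

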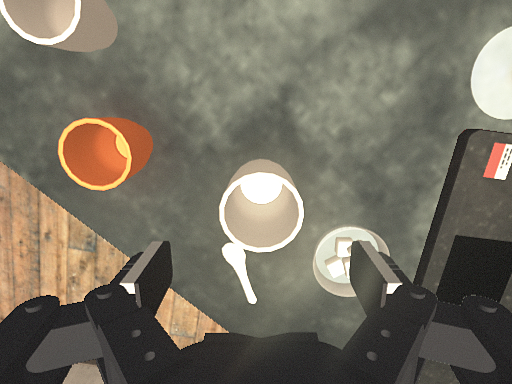

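>>> jog_arm:
  series:
    - [[-1,0,5,0,0,0,85],[0,0,15,0,0,0,85],[0,0,20,0,0,0,85],[0,0,20,0,0,0,85],[0,0,15,0,0,0,85],[0,0,10,0,0,0,85],[0,0,4,0,0,0,85],[0,0,0,0,0,0,75],[0,0,0,0,0,0,68],[0,0,0,0,0,0,62]]

```text
time_s: 22.9
eef_pos: [0.6013, -0.3734, 0.0109]
eef_rot: [0.001, 0.637, 0.771, -0.0]
wrist_force: [0.5, 0.0, 0.3]
opening: 0.729
grasp_force: 0.0
```

>>> jog_arm:
  series:
    - [[0,0,0,0,0,0,55],[0,0,0,0,0,0,45],[0,0,0,0,0,0,35],[0,0,0,0,0,0,25],[0,0,0,0,0,0,20],[0,0,0,0,0,0,20],[0,0,0,0,0,0,20],[0,0,0,0,0,0,20],[0,0,0,0,0,0,20],[0,0,0,0,0,0,20]]

```text
time_s: 23.9
eef_pos: [0.6017, -0.3736, 0.0114]
eef_rot: [0.001, 0.637, 0.771, -0.0]
wrist_force: [0.5, -0.6, 6.4]
opening: 0.671
grasp_force: 64.5
```

>>> jog_arm:
  series:
    - [[0,0,-5,0,0,0,20],[0,0,-15,0,0,0,20],[0,0,-25,0,0,0,20],[0,0,-30,0,0,0,20],[0,0,-30,0,0,0,20],[0,0,-25,0,0,0,20],[0,0,-15,0,0,0,20],[10,2,-5,0,0,0,20],[25,5,0,0,0,0,20],[35,7,0,0,0,0,20]]

```text
time_s: 24.9
eef_pos: [0.6001, -0.3009, 0.1582]
eef_rot: [-0.001, 0.638, 0.77, -0.0]
wrist_force: [0.2, 0.3, -1.6]
opening: 0.67
grasp_force: 64.3
```

>>> jog_arm:
  series:
    - [[40,8,0,0,0,0,20],[40,8,0,0,0,0,20],[40,8,0,0,0,0,20],[40,8,0,0,0,0,20],[35,6,0,0,0,0,20],[20,4,0,0,0,0,20],[12,2,0,0,0,0,20],[0,0,0,0,0,0,20],[0,0,0,0,0,0,20],[0,0,0,0,0,0,20]]

```text
time_s: 25.9
eef_pos: [0.6018, -0.0714, 0.1595]
eef_rot: [-0.0, 0.638, 0.77, -0.0]
wrist_force: [-0.1, -0.2, -2.6]
opening: 0.67
grasp_force: 64.3
```

```bash
cat >> h.py <<'E'
def held(h,rad,seat):
    "held cup against seat: front, left, right outer rim edges at height h"
    from bench import ctrl
    o=ctrl.get_obs();print(o["grasp_force"].round(1),o["opening"].round(3));z=o["eef_pos"][2]
    plan([*seat,z],o=o);c=ctrl.camera("wrist");P=cloud(c);H=h+z
    q=P[(abs(P[...,2]-H)<.004)&(c["frame"].min(-1)>190)][:,:2]-seat
    q=q[np.linalg.norm(q,axis=1)<rad+.015];bx,by=q@BX*1e3,q@BY*1e3
    print("BX mid",(np.percentile(bx,1)+np.percentile(bx,99))/2,"BY mid from front",np.percentile(by[abs(bx)<8],99)-rad*1e3,len(q));return c
E
python3 - <<'E'
from h import *
held(.086-.0114,.029,np.array(S["s3"]))
E
```

```text
Traceback (most recent call last):
  File "h.py", line 44, in held
    o=ctrl.get_obs();print(o["grasp_force"].round(1),o["opening"].round(3));z=o["eef_pos"][2]
                           ^^^^^^^^^^^^^^^^^^^^^^
AttributeError: 'float' object has no attribute 'round'
```

```bash
sed -i 's/o\["grasp_force"\].round(1),o\["opening"\].round(3)/o["grasp_force"],o["opening"]/' h.py
python3 - <<'E'
from h import *
held(.086-.0114,.029,np.array(S["s3"]))
E
```

```text
64.2947482096497 0.6695619692100961
t 25.9 pos [ 0.6018 -0.0714  0.1595] tilt [-0. -0. -1.] yaw 0.1876 rz 0.001 mm [ 1.8  1.2 -0. ]
BX mid -1.678097582653196 BY mid from front -1.7564671299554853 1963
```

>>> jog_arm:
  series:
    - [[1,1,10,0,0,0,20],[0,0,25,0,0,0,20],[0,0,30,0,0,0,20],[0,0,25,0,0,0,20],[0,0,15,0,0,0,20],[0,0,10,0,0,0,20],[0,0,7,0,0,0,20],[0,0,5,0,0,0,20],[0,0,4,0,0,0,20],[0,0,1,0,0,0,20]]

```text
time_s: 26.95
eef_pos: [0.6029, -0.0691, 0.0279]
eef_rot: [0.0, 0.637, 0.771, 0.0]
wrist_force: [0.5, -0.5, -2.3]
opening: 0.663
grasp_force: 64.3
```

>>> jog_arm:
  series:
    - [[0,0,0,0,0,0,20],[0,0,0,0,0,0,20],[0,0,0,0,0,0,65],[0,0,0,0,0,0,85],[0,0,0,0,0,0,85],[0,0,-8,0,0,0,85],[0,0,-15,0,0,0,85],[0,0,-25,0,0,0,85],[0,0,-30,0,0,0,85],[0,0,-30,0,0,0,85]]

```text
time_s: 27.95
eef_pos: [0.6028, -0.069, 0.1382]
eef_rot: [0.0, 0.637, 0.771, 0.0]
wrist_force: [-0.1, -0.2, 0.6]
opening: 0.994
grasp_force: 0.0
```

Run:
```python
from h import *
ctr,c,o=extent(.102,half=.042)
print("cup-seat BY,BX",(ctr-S["s3"])@BY*1e3,(ctr-S["s3"])@BX*1e3)
plan([.4437,-.2664,.1],o=o)
```

```text
1076 ctr [ 0.603  -0.0681] width [np.float64(0.0561), np.float64(0.0561)] z 0.1021
cup-seat BY,BX 1.2448680624267987 0.6605233981663698
t 27.95 pos [ 0.6028 -0.069   0.1382] tilt [-0.001  0.001 -1.   ] yaw 0.189 rz 0.002 mm [-164.4 -193.    38.2]
```

>>> jog_arm:
  series:
    - [[-10,-12,0,0,0,0,85],[-22,-26,0,0,0,0,85],[-30,-35,0,0,0,0,85],[-30,-36,0,0,0,0,85],[-30,-35,0,0,0,0,85],[-22,-26,10,0,0,0,85],[-14,-16,15,0,0,0,85],[-6,-7,15,0,0,0,85],[0,0,10,0,0,0,85],[0,0,0,0,0,0,85]]

```text
time_s: 29.0
eef_pos: [0.4423, -0.2653, 0.084]
eef_rot: [-0.002, 0.638, 0.77, 0.0]
wrist_force: [-0.8, 0.1, -0.2]
opening: 1.0
grasp_force: 0.0
```

Run:
```python
from h import *
ctr,c,o=extent(.07,half=.04)
plan([*ctr,-.004],o=o)
cv2.imwrite("pics/w11.png",c["frame"])
```

```text
1036 ctr [ 0.4439 -0.2677] width [np.float64(0.0495), np.float64(0.0498)] z 0.0704
t 29.0 pos [ 0.4423 -0.2653  0.084 ] tilt [ 0.003 -0.002 -1.   ] yaw 0.1881 rz 0.001 mm [-2.7  1.1 88. ]
```

View pics/w11.png

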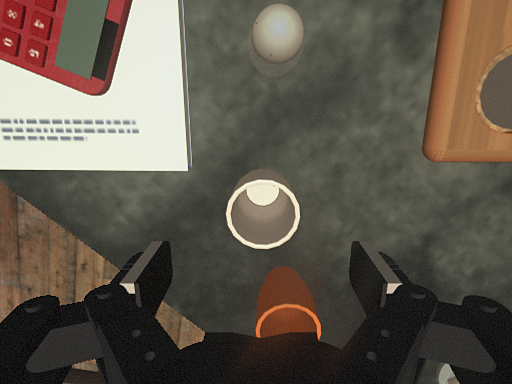

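>>> jog_arm:
  series:
    - [[-2,1,5,0,0,0,85],[-1,0,15,0,0,0,85],[0,0,20,0,0,0,85],[0,0,20,0,0,0,85],[0,0,15,0,0,0,85],[0,0,9,0,0,0,85],[0,0,3,0,0,0,85],[0,0,0,0,0,0,75],[0,0,0,0,0,0,65],[0,0,0,0,0,0,57]]

```text
time_s: 30.05
eef_pos: [0.446, -0.2696, -0.0004]
eef_rot: [0.001, 0.637, 0.771, -0.0]
wrist_force: [0.1, 0.1, 0.2]
opening: 0.667
grasp_force: 0.0
```

>>> jog_arm:
  series:
    - [[0,0,0,0,0,0,50],[0,0,0,0,0,0,40],[0,0,0,0,0,0,30],[0,0,0,0,0,0,20],[0,0,0,0,0,0,15],[0,0,0,0,0,0,15],[0,0,0,0,0,0,15],[0,0,0,0,0,0,15],[0,0,0,0,0,0,15],[0,0,0,0,0,0,15]]

```text
time_s: 31.05
eef_pos: [0.4457, -0.2698, -0.0001]
eef_rot: [0.001, 0.637, 0.771, -0.0]
wrist_force: [-2.8, -0.6, 7.4]
opening: 0.583
grasp_force: 60.8
```

>>> jog_arm:
  series:
    - [[0,0,-5,0,0,0,15],[0,0,-15,0,0,0,15],[0,0,-25,0,0,0,15],[0,0,-30,0,0,0,15],[0,0,-30,0,0,0,15],[0,0,-20,0,0,0,15],[0,0,-10,0,0,0,15],[12,9,0,0,0,0,15],[25,19,0,0,0,0,15],[32,25,0,0,0,0,15]]

```text
time_s: 32.05
eef_pos: [0.4839, -0.1901, 0.1322]
eef_rot: [-0.001, 0.638, 0.77, -0.0]
wrist_force: [0.6, 0.1, -1.2]
opening: 0.578
grasp_force: 62.3
```

>>> jog_arm:
  series:
    - [[35,27,0,0,0,0,15],[35,27,0,0,0,0,15],[35,27,0,0,0,0,15],[32,25,0,0,0,0,15],[23,18,0,0,0,0,15],[12,9,0,0,0,0,15],[6,5,0,0,0,0,15],[0,0,0,0,0,0,15],[0,0,0,0,0,0,15],[0,0,0,0,0,0,15]]

```text
time_s: 33.05
eef_pos: [0.5862, 0.0082, 0.1336]
eef_rot: [-0.0, 0.638, 0.77, -0.0]
wrist_force: [-0.8, -0.7, -0.6]
opening: 0.58
grasp_force: 62.3
```

Run:
```python
from h import *
held(.07+.0001,.0255,np.array(S["s2"]))
```

```text
62.31967615429312 0.5795589650103194
t 33.05 pos [0.5862 0.0082 0.1336] tilt [-0. -0. -1.] yaw 0.1874 rz 0.001 mm [ 2.7  1.7 -0. ]
BX mid -2.2543304910121513 BY mid from front -1.487423043296996 1731
```

>>> jog_arm:
  series:
    - [[0.5,2,10,0,0,0,15],[0,0,20,0,0,0,15],[0,0,25,0,0,0,15],[0,0,25,0,0,0,15],[0,0,12,0,0,0,15],[0,0,9,0,0,0,15],[0,0,7,0,0,0,15],[0,0,5,0,0,0,15],[0,0,4,0,0,0,15],[0,0,0,0,0,0,15]]

```text
time_s: 34.1
eef_pos: [0.5885, 0.0103, 0.0167]
eef_rot: [0.0, 0.637, 0.771, 0.0]
wrist_force: [-0.1, -1.0, -1.8]
opening: 0.577
grasp_force: 62.3
```

>>> jog_arm:
  series:
    - [[0,0,0,0,0,0,15],[0,0,0,0,0,0,15],[0,0,0,0,0,0,60],[0,0,0,0,0,0,80],[0,0,0,0,0,0,80],[0,0,-8,0,0,0,80],[0,0,-15,0,0,0,80],[0,0,-25,0,0,0,80],[0,0,-30,0,0,0,80],[0,0,-30,0,0,0,80]]

```text
time_s: 35.1
eef_pos: [0.5887, 0.0103, 0.1271]
eef_rot: [0.0, 0.637, 0.771, 0.0]
wrist_force: [0.2, 1.0, -0.1]
opening: 0.938
grasp_force: 0.0
```

Run:
```python
from h import *
ctr,c,o=extent(.086,half=.036)
print("cup-seat BY,BX",(ctr-S["s2"])@BY*1e3,(ctr-S["s2"])@BX*1e3)
plan([.45,.05,.25],o=o)
```

```text
1108 ctr [0.5869 0.0122] width [np.float64(0.0489), np.float64(0.0494)] z 0.0854
cup-seat BY,BX 1.0589609422388295 -0.292260685510137
t 35.1 pos [0.5887 0.0103 0.1271] tilt [-0.     0.001 -1.   ] yaw 0.189 rz 0.002 mm [  64.8 -128.9 -122.9]
```

Now I'll raise the arm, back it off and check all four cups from above.

>>> jog_arm:
  series:
    - [[0,0,-30,0,0,0,80],[0,0,-40,0,0,0,80],[0,-20,-40,0,0,0,80],[15,-35,-20,0,0,0,80],[30,-40,0,0,0,0,80],[40,-40,0,0,0,0,80],[40,-30,0,0,0,0,80],[40,0,0,0,0,0,80],[40,0,0,0,0,0,80],[20,0,0,0,0,0,80]]

```text
time_s: 36.15
eef_pos: [0.3887, 0.199, 0.2564]
eef_rot: [0.001, 0.636, 0.771, 0.001]
wrist_force: [0.8, -0.7, -0.4]
opening: 0.935
grasp_force: 0.0
```

>>> jog_arm:
  series:
    - [[30,0,0,0,0,0,80],[30,0,0,0,0,0,80],[30,0,0,0,0,0,80],[20,0,0,0,0,0,80],[0,0,0,0,0,0,80],[0,0,0,0,0,0,80],[0,0,0,0,0,0,80],[0,0,0,0,0,0,80],[0,0,0,0,0,0,80],[0,0,0,0,0,0,80]]

```text
time_s: 37.15
eef_pos: [0.3692, 0.3042, 0.2548]
eef_rot: [0.0, 0.638, 0.77, 0.0]
wrist_force: [0.7, -0.5, 0.3]
opening: 0.936
grasp_force: 0.0
```

Run:
```python
from h import *
for k,h,r in(("s1",.072,.022),("s2",.086,.026),("s3",.102,.029),("s4",.12,.033)):
    ctr,c,o=extent(h,half=r+.01,cam="top",near=S[k],bright=60);print(k,"BY,BX",((ctr-S[k])@BY*1e3).round(1),((ctr-S[k])@BX*1e3).round(1))
for n,p,h in(("tp",(.4657,-.014),.0643),("salt",(.4304,-.1548),.0772)):extent(h,half=.03,cam="top",near=p,bright=30,tol=.006)
print(o["eef_pos"],o["wrist_force"],o["time_s"])
cv2.imwrite("pics/t9.png",cv2.resize(c["frame"][120:260,100:380],None,fx=2.8,fy=2.8))
```

```text
82 ctr [0.5689 0.0897] width [np.float64(0.041), np.float64(0.0422)] z 0.0703
s1 BY,BX -1.4 -3.7
96 ctr [0.586  0.0124] width [np.float64(0.0481), np.float64(0.0493)] z 0.0847
s2 BY,BX 1.4 -1.2
116 ctr [ 0.6022 -0.068 ] width [np.float64(0.0562), np.float64(0.0563)] z 0.1012
s3 BY,BX 1.5 -0.2
139 ctr [ 0.6178 -0.1505] width [np.float64(0.0635), np.float64(0.0639)] z 0.1187
s4 BY,BX -0.5 -0.1
10 ctr [ 0.4674 -0.0145] width [np.float64(0.0198), np.float64(0.0124)] z 0.0651
67 ctr [ 0.4304 -0.1546] width [np.float64(0.0215), np.float64(0.0225)] z 0.0745
[0.36902298 0.30441558 0.25468464] [-0.46507259  0.21951986  0.63163791] 37.3
```

View pics/t9.png

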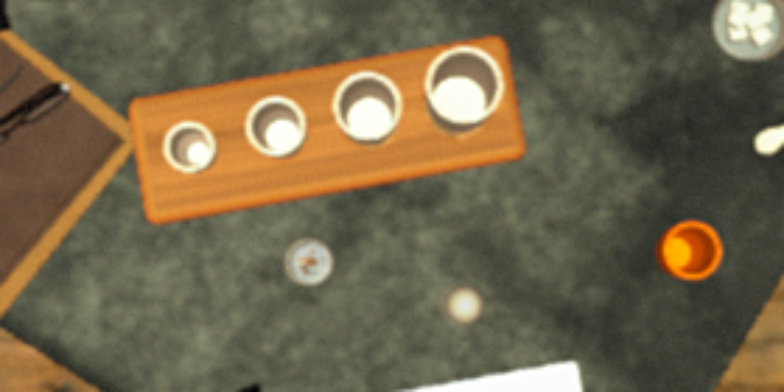

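The top view shows all four cups upright in their own recesses, at display (190,147), (276,127), (367,107) and (463,88). The toothpick glass and salt shaker have not moved.

```bash
python3 -c "
from bench import ctrl
print(ctrl.hand_in())"
```

```text
the job is handed in; nothing more can be done
None
```

I placed all four cups upright in their own recesses, within 4 mm of centre by camera, and handed the job in at about 37 s; on my first grasp the fingers closed inside the smallest cup and tipped it briefly, because they end about 40 mm short of the reported TCP, but it settled upright, and the toothpick glass and salt shaker did not move.

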